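# Take the test weight off the safety hook

## Task

Take the brass test weight off the safety hook by its black handle: keeping it upright, push it gently back in the hook until its crossbar holds the sprung keeper fully open, firmly against its stop with about 10 N, then lift it straight out past the yellow nose and stand it upright on the round black mat, its whole foot on the mat, and let go. Do not strain the hook or force the keeper beyond its stop, do not push on the hook with the gripper, set the weight down gently, and leave the other things on the bench where they are.

Things in the scene. Friction and masses are not known exactly. Their poses are not given: they have to be found in the camera images.
- hook_stand: blue stand fixed to the bench (place and turn vary) with a level safety hook. Origin on the bench under the crossbar's rest place; x points from the hook's open front back to its post, z up. Base plate x -51 to 94, y +-50, 12 mm high; post x 70 to 90, y +-15, top at z = 136 mm. Pressing the crossbar back with over 16 N (25 N otherwise) strains it; 9 to 12 N holds the keeper firmly at its stop.
- hook_seat (a point): point on the level steel seat (z = 130 mm) where the crossbar rests, in the stand's axes. The hook is 16 mm wide, its underside 16 mm below the seat. A fixed front wall has its rear face 5 mm in front (-x) of this point; nothing of the hook reaches more than 42 mm in front of it.
- hook_nose (a point): fixed mark 20 mm above the seat over the front wall's rear face (not on the moving setting). The yellow nose, 16 to 24 mm above the seat, overhangs the seat from the front: its end is 4 to 23 mm behind (+x) this mark. Nose and keeper are set together; the setting differs every time and is not measured: feel for it.
- hook_keeper (a point): fixed mark at seat height near the sprung steel keeper, 15 mm behind hook_seat. Blade hinged 8 mm under the seat, 8 mm wide; leans against the nose end. Yields only backwards (+x), 2.5 to 7 N at the crossbar, then a hard stop when upright, its top 26 mm above the seat, its face 12 mm behind the nose end: the crossbar, pressed to the stop, passes the nose with 2 mm to spare.
- test_weight: brass test weight (0.3 to 0.55 kg) with steel frame, hanging on the hook. Origin at the centre of its underside, 30 mm above the bench at first; axes as the stand's when it hangs. Brass cylinder 52 mm in diameter, 42 mm high; side plates 14 mm (x) by 4 mm at y = +-16 mm up to the handle. The hook's arm goes through the 58 mm high window between brass and crossbar.
- weight_crossbar (a point): centre of the round crossbar along y, 10 mm in diameter, 105 mm above the underside; at first on the seat within 1 mm of the front wall. It meets the nose if raised 6 mm, the keeper's stop after 6 to 25 mm of +x. To come off, its underside must be over 26 mm above the seat, but under 42 mm (else brass meets hook) until drawn 75 mm to the front of hook_seat.
- weight_handle (a point): centre of the black handle block on top of the weight, 154 mm above its underside: 16 mm thick (x), 42 mm wide (y), 30 mm high. Grip it from above across its thickness.
- rest_mat: round black rubber mat, 94 mm in diameter, 6 mm thick, fixed on the bench; origin at the centre of its underside; a tall grey machine (about 0.4 m high) stands on the bench behind it, its front about 80 mm or more from the mat's centre
- lock_cylinder: bystander: grey cam lock body standing on end, 25 mm wide, 32 mm high; origin under its centre
- gear_a: bystander: white moulded gear, 32 mm wide, 9 mm high; origin under its centre
- flux_bottle: bystander: white bottle with a red spout, 38 mm wide, 98 mm high; origin under its centre
- pliers_red: bystander: red-handled pliers lying flat, 59x174x10 mm; origin under the centre
Mind the look-alikes: they are no part of the job. What is shaped like the test_weight but blue is not meant.

How it is judged:
On the way, in this order (a step that is already met when the one before it is completed fails the run):
1. the crossbar, still low in the hook and not touching the nose, presses the keeper firmly against its stop (x of weight_crossbar in the frame of hook_stand above 0.0045 m and z of weight_crossbar in the frame of hook_stand below 0.1405 m and contact force between test_weight and hook_stand above 8 N), for 0.1 s.
2. the crossbar has come up past the nose (z of weight_crossbar in the frame of hook_stand above 0.157 m), for 0.1 s.
At the end, for the whole second after the job is handed in: the weight stands upright (within 0.05 rad) and still on the mat, its centre within 22 mm of the mat's centre (whole foot on the mat), its underside 4 to 9 mm above the bench, released (horizontal distance between test_weight and rest_mat below 0.022 m and z of test_weight in the frame of rest_mat between 0.004 and 0.009 m and angle between test_weight's own z axis and vertical below 0.05 rad and linear speed of test_weight below 0.02 m/s); the robot touches nothing.
It fails at once if the hook is strained: more than 16 N between weight and hook while the crossbar is pushed back, or more than 25 N at any time (contact force between test_weight and hook_stand above 25 N or (contact force between test_weight and hook_stand above 16 N and x of weight_crossbar in the frame of hook_stand above 0.0045 m)).
It fails at once if the gripper pushes on the hook or its keeper with more than 6 N (contact force between the fingers and hook_stand above 6 N).
It fails at once if the weight is set down hard: more than 40 N on the mat (contact force between test_weight and rest_mat above 40 N).
It fails at once if a bystander is moved by more than 20 mm (distance of any of lock_cylinder, gear_a, flux_bottle, pliers_red from where it was at the start of the episode above 0.02 m).
It fails at once if the weight is tipped more than 0.2 rad from upright (angle between test_weight's own z axis and vertical above 0.2 rad).
It also fails if it takes over 58 s, if anything falls off the work surface, if the arm or the gripper's body presses on something with over 40 N, if the wrist force passes 120 N, or if a joint passes its speed limit or range.

## Robot

A 7-joint arm with a two-finger parallel gripper is mounted at the origin on a cart in front of the work surface, level with it; the furniture and walls round the work are solid. World frame = base frame: x ahead of the robot, y to its left, z up, the work surface at z = 0. Lengths are in m, angles in rad, forces in N, time in s.
With the tool pointing down it reaches from about 0.375 to 0.925 m from the base axis. Payload 3.1 kg.
Tool frame: the origin (TCP) lies between the finger pads; the fingertips stand 19 mm ahead of it and the grasp point (between the pads) is the TCP; z points along the fingers, y is the line along which they close (so a half turn about z gives the same grasp; the last joint's range is limited). The gripper opens to 85 mm and grips with 20 to 120 N. Pads are 22 mm wide; open, the fingers measure 114 mm over their backs; the gripper's body (76 mm by 85 mm) begins 54 mm behind the grasp point. The pads swing forward as they close: fully open they stand 13 mm farther back than shut.
Start: joints at [1.222, 0.383, 0.044, 1.598, -0.018, 1.161, -0.05], TCP at [0.161, -0.63, 0.25] pointing down, gripper open.
Joint ranges: [-2.61, 2.61], [-0.41, 2.15], [-1.48, 1.57], [0, 2.5], [-1.57, 4.71], [0.05, 1.97], [-2.85, 2.85]. Speed limits (rad/s): [2.79, 2.79, 3.14, 3.14, 3.14, 3.14, 3.14].

## Interface

Orientations are given as a unit quaternion [x, y, z, w].
In Python, from bench import move_ptp, movel, move_j, move_gripper, pause, inverse_kinematics, read_camera, camera_params, MotionError, sign_off, look_for, tip_of, read_time_s, read_qpos, read_joint_vel, read_effort, read_eef_pos, read_tcp_rot, read_ft_force, read_ft_torque, read_finger_gap, read_grasp_force gives the robot as it stands. Calls block until the motion is done:
- move_ptp(position, orientation): joint-space move of the TCP to a pose.
- movel(position, orientation=None, speed=0.15): straight line of the TCP; orientation=None keeps the orientation; speed is the mean speed in m/s.
- move_j(angles): joint-space move.
- move_gripper(opening, effort=None): finger opening in m; effort is the grip in N (None keeps the last); returns when the fingers have stopped.
- pause(seconds).
- inverse_kinematics(position, orientation): joint angles nearest the present ones, or None.
- read_camera(name): name is "scene" or "top" or "wrist"; returns the picture (420x560x3 uint8, red, green, blue); there is no depth.
- camera_params(name): a dict with "K" (3x3 intrinsics, pixels), "camera_from_world" (4x4, takes a point from world to camera coordinates). Camera axes: x right, y down, z forward; pixel columns grow to the right and rows downward; lengths in m; the calibration is good to about 2 mm. The wrist camera is an equidistant fisheye: a pixel r from the principal point sees the ray r / f radians off the axis. A picture is of the moment at which its call begins: read the wrist's pose just before it. camera_params takes no time and is no camera call; for the wrist camera it gives the pose at the moment of the call.
A pose or a line that the arm cannot do raises MotionError and nothing moves.
- sign_off(): hands the job in; it is judged then, once.
Trained networks look in the newest picture that a camera, given by its name, has taken for a name from the list of things; names that differ only in an ending like _2 or _b are one class to them, and where a whole thing is asked for, a point or a joint stands for the part that bears it (a point fixed in the world has none). Each returns a list of dicts, best first, with "confidence" (0 to 1); they miss things now and then, are a little off and sometimes report something else, mostly with a low value. They report only what shows in the picture. A call takes as long as a camera call. They do not tell look-alikes from the thing itself.
- look_for(camera, name): "at" ([column, row] in pixels, amid what is visible of it).
- tip_of(camera, name): "at" ([column, row] in pixels: a listed point, or the origin of a listed thing).
Readings, each from a call of its own:
- read_time_s(): time.
- read_qpos(): joint angles.
- read_joint_vel(): joint speeds.
- read_effort(): joint torques, N m.
- read_eef_pos(): TCP position.
- read_tcp_rot(): TCP orientation.
- read_ft_force(): force on the tool from outside, world axes, zero at the start.
- read_ft_torque(): the same for the moment, N m.
- read_finger_gap(): finger opening in m.
- read_grasp_force(): force on a finger pad.
Only numpy, scipy, OpenCV 4.12 (cv2) and the standard library are available. Lean on these libraries where they do the work, as an engineer would, in place of code of your own. Each camera call takes 0.05 s, during which the arm holds its last target. There are 200 camera calls.

## Working session

There is one attempt and no reset: what is moved stays moved. The work goes in short steps, each a Python script; the robot and the scene stay as the last script left them, time stands still between calls to the robot, and variables do not carry over. Pictures are saved under pics/ and viewed, at most 10 in all, crops included, and the job is handed in when it is done.

```bash
mkdir -p pics
cat > h.py <<'E'
import numpy as np, cv2
from bench import *
def ray(cam,P,px):
    K=np.array(P["K"]);T=np.array(P["camera_from_world"])
    v=np.array([(px[0]-K[0,2])/K[0,0],(px[1]-K[1,2])/K[1,1]])
    if cam=="wrist":
        r=np.linalg.norm(v); d=np.array([*(v/max(r,1e-9)*np.sin(r)),np.cos(r)])
    else: d=np.array([v[0],v[1],1.])
    R=T[:3,:3]; return -R.T@T[:3,3], R.T@(d/np.linalg.norm(d))
def atz(cam,P,px,z):
    o,d=ray(cam,P,px); return o+d*(z-o[2])/d[2]
def tri(rs):
    A=np.zeros((3,3));b=np.zeros(3)
    for o,d in rs:
        M=np.eye(3)-np.outer(d,d);A+=M;b+=M@o
    p=np.linalg.solve(A,b)
    return p,[float(np.linalg.norm((np.eye(3)-np.outer(d,d))@(p-o))) for o,d in rs]
def snap(cam):
    P=camera_params(cam); return P,read_camera(cam)
E
python3 - <<'E'
from h import *
ims=[]
Z={"hook_seat":.13,"hook_nose":.15,"hook_keeper":.13,"weight_crossbar":.135,"weight_handle":.184,"test_weight":.03,"hook_stand":0,"rest_mat":0,"lock_cylinder":0,"gear_a":0,"flux_bottle":0,"pliers_red":0}
for c in ["scene","top"]:
    P,im=snap(c); cv2.imwrite(f"pics/{c}0.png",im[:,:,::-1])
    for n,z in Z.items():
        for r in tip_of(c,n)[:3]:
            print(c,n,round(r["confidence"],2),np.round(r["at"]),np.round(atz(c,P,r["at"],z),3))
print(read_time_s(),read_tcp_rot(),read_finger_gap())
E
```

```text
scene hook_seat 0.78 [252. 200.] [ 0.538 -0.223  0.13 ]
scene hook_seat 0.38 [256. 194.] [ 0.548 -0.257  0.13 ]
scene hook_nose 0.27 [254. 247.] [ 0.411 -0.032  0.15 ]
scene hook_keeper 0.97 [247. 198.] [ 0.554 -0.225  0.13 ]
scene weight_crossbar 0.67 [225. 232.] [ 0.504 -0.064  0.135]
scene weight_crossbar 0.59 [252. 201.] [ 0.532 -0.213  0.135]
scene weight_handle 0.89 [255. 179.] [ 0.535 -0.231  0.184]
scene weight_handle 0.64 [228. 213.] [ 0.494 -0.067  0.184]
scene test_weight 0.78 [253. 234.] [ 0.539 -0.225  0.03 ]
scene test_weight 0.65 [231. 270.] [ 0.501 -0.075  0.03 ]
scene hook_stand 0.58 [256. 248.] [ 0.525 -0.217  0.   ]
scene rest_mat 0.63 [224. 325.] [0.433 0.045 0.   ]
scene lock_cylinder 0.67 [274. 292.] [ 0.398 -0.092  0.   ]
scene gear_a 0.67 [296. 272.] [ 0.391 -0.18   0.   ]
scene gear_a 0.66 [246. 200.] [ 0.694 -0.42   0.   ]
scene flux_bottle 0.72 [351. 199.] [ 0.417 -0.591  0.   ]
scene pliers_red 0.61 [350. 232.] [ 0.345 -0.41   0.   ]
top hook_seat 0.73 [272. 184.] [ 0.529 -0.23   0.13 ]
top hook_nose 0.95 [269. 183.] [ 0.529 -0.222  0.15 ]
top hook_keeper 
[... 273 characters left out ...]
184]
top weight_handle 0.63 [227. 183.] [ 0.524 -0.114  0.184]
top test_weight 0.85 [274. 192.] [ 0.529 -0.234  0.03 ]
top test_weight 0.55 [230. 194.] [ 0.525 -0.107  0.03 ]
top hook_stand 0.58 [271. 193.] [ 0.532 -0.225  0.   ]
top rest_mat 0.66 [176. 229.] [0.43  0.056 0.   ]
top rest_mat 0.55 [394. 229.] [ 0.415 -0.588  0.   ]
top lock_cylinder 0.64 [225. 235.] [ 0.408 -0.087  0.   ]
top lock_cylinder 0.45 [252. 241.] [ 0.39  -0.168  0.   ]
top gear_a 0.46 [252. 241.] [ 0.389 -0.166  0.   ]
top flux_bottle 0.47 [394. 230.] [ 0.413 -0.589  0.   ]
top pliers_red 0.74 [334. 251.] [ 0.354 -0.408  0.   ]
1.3 [ 9.92144932e-01  1.25093699e-01  6.44336128e-07 -1.89317341e-05] 0.08554134468361474
```

View pics/scene0.png

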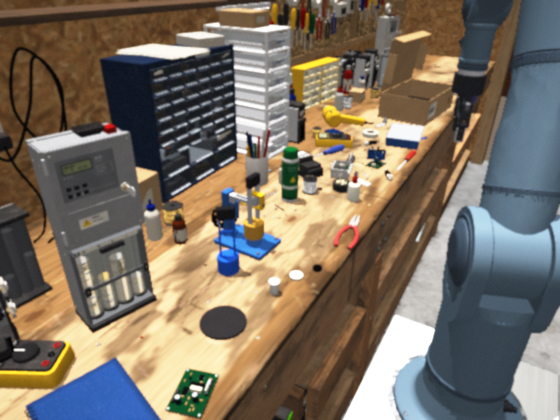

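View pics/top0.png

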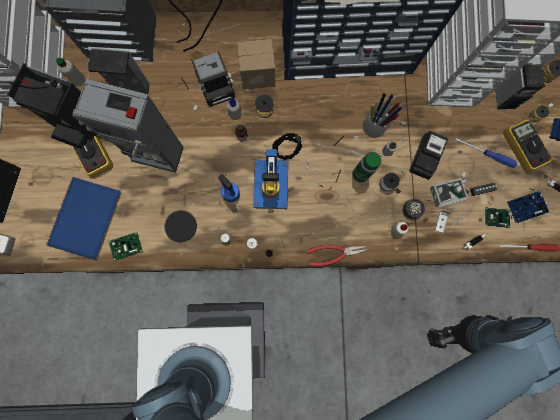

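The test weight (brass) hangs at scene (254,232), handle at (252,180). The blue decoy is at scene (228,262), and the mat is at scene (223,322) and top (181,226). The stand's x axis points roughly along world +x. Next I'll look from nearer with the wrist camera.

```bash
cat >> h.py <<'E'
def qd(psi): return np.array([np.cos(psi/2),np.sin(psi/2),0,0])
E
python3 - <<'E'
from h import *
p=read_eef_pos(); movel([p[0],p[1],.36],speed=.3)
q0=read_qpos()
for s in (1.57,-1.57):
    print(s,inverse_kinematics([.46,-.22,.36],qd(s)))
S={}
first=True
psi=min((1.57,-1.57),key=lambda s:np.abs(inverse_kinematics([.46,-.22,.36],qd(s))-np.array(q0)).max())
print(psi)
Ps={}
for i,xy in enumerate([(.44,-.16),(.46,-.30),(.52,-.22)]):
    move_ptp([*xy,.36],qd(psi)); pause(.1)
    P,im=snap("wrist"); cv2.imwrite(f"pics/w{i}.png",im[:,:,::-1])
    for n in ["hook_seat","hook_nose","hook_keeper","weight_crossbar","weight_handle","test_weight","hook_stand","rest_mat"]:
        for r in tip_of("wrist",n)[:2]:
            if r["confidence"]>.3: S.setdefault(n,[]).append((i,r["confidence"],r["at"],*ray("wrist",P,r["at"])))
Z={"hook_seat":.13,"hook_nose":.15,"hook_keeper":.13,"weight_crossbar":.135,"weight_handle":.184,"test_weight":.03,"hook_stand":0,"rest_mat":0}
for n,l in S.items():
    for i,c,a,o,d in l: print(n,i,round(c,2),np.round(a),np.round(o+d*(Z[n]-o[2])/d[2],4))
print(read_time_s())
ims=[cv2.imread(f"pics/w{i}.png") for i in range(3)]
cv2.imwrite("pics/w01.png",cv2.resize(np.hstack(ims[:2]),(800,300)))
E
```

```text
1.57 [ 0.8038656   0.05931321 -0.45387706  1.76872306  0.02683593  1.31963631
  0.34321443]
-1.57 [ 0.61972996  0.04818618 -0.26243504  1.77657828  0.01290516  1.31849575
 -2.78643228]
1.57
hook_seat 0 0.67 [362. 233.] [ 0.5365 -0.2246  0.13  ]
hook_seat 1 0.74 [333. 113.] [ 0.5172 -0.223   0.13  ]
hook_seat 1 0.72 [348. 116.] [ 0.5336 -0.2257  0.13  ]
hook_seat 2 0.81 [298. 185.] [ 0.5391 -0.2271  0.13  ]
hook_nose 0 0.61 [231. 304.] [ 0.3785 -0.3103  0.15  ]
hook_nose 0 0.57 [361. 238.] [ 0.5311 -0.2228  0.15  ]
hook_nose 1 0.82 [349. 116.] [ 0.531  -0.2254  0.15  ]
hook_nose 2 0.77 [291. 188.] [ 0.5299 -0.2247  0.15  ]
hook_nose 2 0.6 [291. 163.] [ 0.5301 -0.1986  0.15  ]
hook_keeper 0 0.69 [373. 232.] [ 0.5506 -0.2247  0.13  ]
hook_keeper 1 0.78 [362. 115.] [ 0.5493 -0.2234  0.13  ]
hook_keeper 2 0.87 [310. 183.] [ 0.5519 -0.2239  0.13  ]
weight_crossbar 0 0.87 [359. 131.] [ 0.525  -0.1046  0.135 ]
weight_crossbar 0 0.62 [364. 239.] [ 0.539  -0.2304  0.135 ]
weight_crossbar 1 0.87 [351. 120.] [ 0.5362 -0.2296  0.135 ]
weight_crossbar 2 0.85 [290.  80.] [ 0.5293 -0.1109  0.135 ]
w
[... 222 characters left out ...]
.2228  0.184 ]
weight_handle 1 0.63 [351.   0.] [ 0.525  -0.1118  0.184 ]
weight_handle 2 0.92 [293.  72.] [ 0.5302 -0.1083  0.184 ]
weight_handle 2 0.91 [300. 199.] [ 0.5378 -0.2276  0.184 ]
test_weight 0 0.95 [347. 208.] [ 0.5382 -0.2242  0.03  ]
test_weight 0 0.81 [341. 124.] [ 0.5251 -0.1023  0.03  ]
test_weight 1 0.9 [327.  34.] [ 0.5245 -0.1107  0.03  ]
test_weight 1 0.73 [334. 114.] [ 0.5358 -0.2242  0.03  ]
test_weight 2 0.9 [294. 165.] [ 0.538  -0.2214  0.03  ]
test_weight 2 0.8 [288.  85.] [ 0.5299 -0.1089  0.03  ]
hook_stand 0 0.92 [343. 201.] [ 0.5384 -0.2226  0.    ]
hook_stand 2 0.65 [292. 163.] [ 0.5363 -0.2229  0.    ]
rest_mat 0 0.74 [278.  27.] [0.4375 0.0428 0.    ]
6.5417
```

View pics/w01.png

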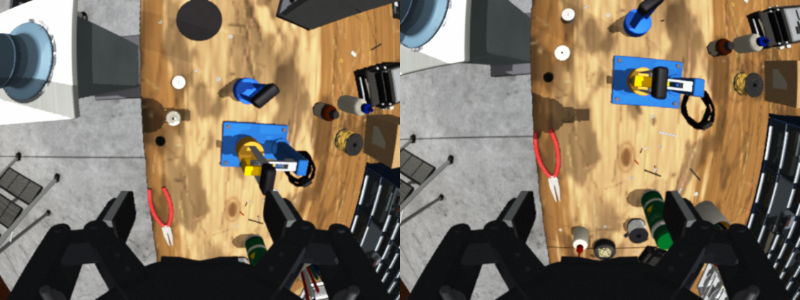

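In both wrist views the brass weight is on the yellow/steel hook, centred on the blue plate. At half scale the handle is near (268,178) in w0 and (660,82) in w1. The decoy stands about 115 mm to the left (+y). I'll rectify the images to measure the stand's turn and the mat.

```bash
cat >> h.py <<'E'
def ortho(P,im,x0,y0,x1,y1,z,s):  # wrist fisheye -> plane z; rows: x decreasing, cols: y decreasing
    K=np.array(P["K"]);T=np.array(P["camera_from_world"])
    X,Y=np.meshgrid(np.arange(x1,x0,-s),np.arange(y1,y0,-s),indexing="ij")
    p=np.stack([X,Y,np.full_like(X,z)],-1)@T[:3,:3].T+T[:3,3]
    rho=np.hypot(p[...,0],p[...,1]);th=np.arctan2(rho,p[...,2])
    k=th/np.maximum(rho,1e-9)
    return cv2.remap(im,(K[0,2]+K[0,0]*k*p[...,0]).astype(np.float32),(K[1,2]+K[1,1]*k*p[...,1]).astype(np.float32),cv2.INTER_LINEAR)
E
python3 - <<'E'
from h import *
psi=np.pi/2
move_ptp([.44,-.13,.36],qd(psi)); pause(.1)
P,im=snap("wrist")
o=ortho(P,im,.44,-.30,.66,-.15,.012,.0005)
m=ortho(P,im,.36,-.03,.52,.12,.006,.0005)
g=cv2.cvtColor(m,cv2.COLOR_RGB2HSV)[...,2]
mask=(g<80).astype(np.uint8)
n,l,st,c=cv2.connectedComponentsWithStats(mask)
k=1+np.argmax(st[1:,4]); cn=max(cv2.findContours((l==k).astype(np.uint8),0,1)[0],key=len)
e=cv2.fitEllipse(cn); print("mat",e,st[k],"->",.52-e[0][1]*.0005,.12-e[0][0]*.0005)
for r in tip_of("wrist","rest_mat")+look_for("wrist","rest_mat"): print(r["confidence"],r["at"],atz("wrist",P,r["at"],0))
h=cv2.cvtColor(o,cv2.COLOR_RGB2HSV)
b=((h[...,0]>95)&(h[...,0]<125)&(h[...,1]>130)).astype(np.uint8)*255
# front edge (low x) per column and left edge(high y) per row
b=cv2.morphologyEx(b,cv2.MORPH_OPEN,np.ones((5,5)))
cols=np.where(b.any(0))[0]; bot=np.array([np.where(b[:,j])[0].max() for j in cols])
f=cv2.fitLine(np.c_[cols,bot].astype(np.float32)[20:-20],cv2.DIST_HUBER,0,.01,.01).ravel(); print("front edge slope(px row/col)",f, "x at",.66-np.median(bot)*.0005)
rows=np.where(b.any(1))[0]; lf=np.array([np.where(b[i])[0].min() for i in rows])
f=cv2.fitLine(np.c_[rows,lf].astype(np.float32)[20:-20],cv2.DIST_HUBER,0,.01,.01).ravel(); print("left edge slope(col/row)",f,"y at",-.15-np.median(lf)*.0005)
vis=np.hstack([o,cv2.resize(m,(300,320)),])if 0 else o
H=440;canvas=np.zeros((H,620,3),np.uint8);canvas[:o.shape[0],:300]=o;canvas[:m.shape[0],310:310+m.shape[1]]=m
cv2.imwrite("pics/ortho.png",canvas[:,:,::-1])
E
```

```text
mat ((156.85934448242188, 164.8927459716797), (178.2550506591797, 181.3506317138672), 164.509765625) [   68    74   179   184 25641] -> 0.4375536270141602 0.04157032775878905
0.94 [278.6, 47.4] [0.43855895 0.04112556 0.        ]
0.61 [277.8, 47.3] [0.43739597 0.04128097 0.        ]
front edge slope(px row/col) [9.9916798e-01 4.0784776e-02 1.3660001e+02 3.4779999e+02] x at 0.48650000000000004
left edge slope(col/row) [ 9.9878746e-01 -4.9230181e-02  2.0510001e+02  4.8599998e+01] y at -0.175Traceback (most recent call last):
  File "<stdin>", line 22, in <module>
ValueError: could not broadcast input array from shape (441,300,3) into shape (440,300,3)
```

Measured: mat centre (0.4375, 0.0415), which matches three estimates. The stand origin is about (0.5375, -0.225), turned -0.045 rad. Next I'll grasp with a slight +x bias, so that closing can't push the bar against the front wall.

```bash
cat >> h.py <<'E'
YAW=-.045; PSI=np.pi/2+YAW; Q=qd(PSI)
U=np.array([np.cos(YAW),np.sin(YAW),0]); V=np.array([-np.sin(YAW),np.cos(YAW),0])
def F(n=5):
    l=[]
    for _ in range(n): l.append(read_ft_force()); pause(.01)
    f=np.mean(l,0); return np.round([f@U,f@V,f[2]],2)
E
python3 - <<'E'
from h import *
move_ptp([.5385,-.2255,.30],Q); move_gripper(.05,20); pause(.2)
P,im=snap("wrist"); cv2.imwrite("pics/near.png",im[:,:,::-1])
for n,z in [("weight_handle",.184),("weight_crossbar",.135),("hook_stand",0)]:
    for r in tip_of("wrist",n)[:2]: print(n,round(r["confidence"],2),np.round(r["at"]),np.round(atz("wrist",P,r["at"],z),4))
print([F(2) for _ in range(3)],read_time_s())
E
```

```text
weight_handle 0.81 [270.  62.] [ 0.5349 -0.1118  0.184 ]
weight_handle 0.55 [280. 210.] [ 0.5377 -0.2245  0.184 ]
weight_crossbar 0.84 [280. 197.] [ 0.5374 -0.2266  0.135 ]
weight_crossbar 0.6 [167. 296.] [ 0.4093 -0.3329  0.135 ]
hook_stand 0.9 [279. 169.] [ 0.5371 -0.2256  0.    ]
[array([-0.48,  0.07, -0.19]), array([-0.36, -0.31, -0.38]), array([-0.24, -0.16, -0.04])] 8.8833
```

View pics/near.png

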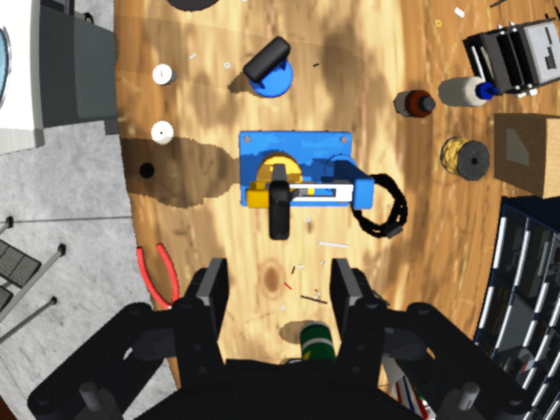

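The handle (280,210) sits on the mid-line between the fingers, and the wrist estimates agree to about 1 mm. Descending and closing.

Run:
```python
from h import *
p=np.array([.5377,-.2250,.188])+.001*U
movel([p[0],p[1],.23],speed=.15); movel(p,Q,speed=.08)
print("base",F(10))
for g in (.03,.024,.021,.019,.017,.012):
    move_gripper(g,20); print(g,round(read_finger_gap(),4),F(),round(read_grasp_force(),1))
    if read_grasp_force()>10: break
print(read_eef_pos(),read_time_s())
```

```text
base [ 0.03 -0.21  0.22]
0.03 0.03 [-0.12  0.16 -0.05] 0.0
0.024 0.024 [-0.16 -0.18  0.28] 0.0
0.021 0.021 [-0.32 -0.12 -0.29] 0.0
0.019 0.0188 [-0.13  0.2   0.27] 0.0
0.017 0.0168 [-0.18 -0.01  0.04] 0.0
0.012 0.0153 [ 0.22 -0.23  0.45] 21.9
[ 0.53874627 -0.22504278  0.18806091] 11.9417
```

Run:
```python
from h import *
move_gripper(.012,90); print(read_finger_gap(),F(),read_grasp_force())
p=np.array(read_eef_pos())
for i in range(1,6):
    movel(p+[0,0,.0005*i],speed=.01); print("up",.5*i,F())
p=p+[0,0,.0025]; f0=F(15); print("f0",f0)
d=0; last=0
while d<.027:
    step=.001 if abs(last)<1.2 else .0005
    if -last>6.5: step=.0002
    d+=step; movel(p+d*U,speed=.01); f=F(5)-f0; last=f[0]
    print(round(d*1e3,1),np.round(f,2))
    if -last>9: break
pause(.2)
print("hold",F(15)-f0,(np.array(read_eef_pos())-p)@U,read_time_s())
```

```text
0.01480018138650431 [-0.39  0.09  1.05] 87.65697240829468
up 0.5 [ 0.33 -0.03 -1.49]
up 1.0 [ 0.31  0.24 -3.73]
up 1.5 [ 0.11  0.09 -3.57]
up 2.0 [ 0.06 -0.06 -3.95]
up 2.5 [-0.1  -0.2  -3.83]
f0 [-0.03 -0.18 -3.71]
1.0 [ 0.15  0.4  -0.35]
2.0 [ 0.01  0.45 -0.08]
3.0 [-0.08  0.11  0.1 ]
4.0 [-0.04  0.53  0.2 ]
5.0 [-0.18  0.1   0.13]
6.0 [-1.08  0.02  0.17]
7.0 [-1.61  0.19  0.81]
7.5 [-2.85  0.3   0.52]
8.0 [-2.61  0.18  0.59]
8.5 [-2.78  0.1   1.02]
9.0 [-3.95  0.1   1.38]
9.5 [-4.17 -0.08  1.32]
10.0 [-4.09 -0.1   1.77]
10.5 [-3.94  0.07  2.02]
11.0 [-4.52 -0.12  2.19]
11.5 [-4.9  -0.21  2.77]
12.0 [-5.35 -0.09  3.06]
12.5 [-5.12  0.57  3.07]
13.0 [-5.7   0.12  3.25]
13.5 [-5.8  -0.15  3.76]
14.0 [-6.56  0.09  4.5 ]
14.2 [-7.21  0.11  4.29]
14.4 [-7.34  0.49  4.88]
14.6 [-7.95  0.31  5.71]
14.8 [-8.06  0.29  4.94]
15.0 [-8.42  0.42  6.15]
15.2 [-8.87  0.54  5.89]
15.4 [-8.9   0.39  6.48]
15.6 [-9.28  0.71  6.29]
hold [-9.07  0.42  6.61] 0.013372121635498616 22.5667
```

Run:
```python
from h import *
from scipy.spatial.transform import Rotation as R
print(read_eef_pos(),(R.from_quat(read_tcp_rot())*R.from_quat(Q).inv()).as_rotvec(),read_ft_torque(),read_grasp_force(),F(10),read_finger_gap())
P,im=snap("wrist"); cv2.imwrite("pics/push.png",im[:,:,::-1])
for n in ["weight_handle","weight_crossbar","test_weight","hook_stand"]:
    for r in tip_of("wrist",n)[:1]: print(n,round(r["confidence"],2),np.round(r["at"]))
```

```text
[ 0.5521494  -0.22574793  0.19069495] [ 0.00040979  0.00557517 -0.00048479] [ 0.17506763  2.3428673  -0.01937645] 88.7170922756195 [-9.24  0.02  2.56] 0.015127969702757439
weight_handle 0.94 [230.  28.]
weight_crossbar 0.67 [278. 246.]
test_weight 0.87 [256.  68.]
hook_stand 0.88 [265. 189.]
```

View pics/push.png

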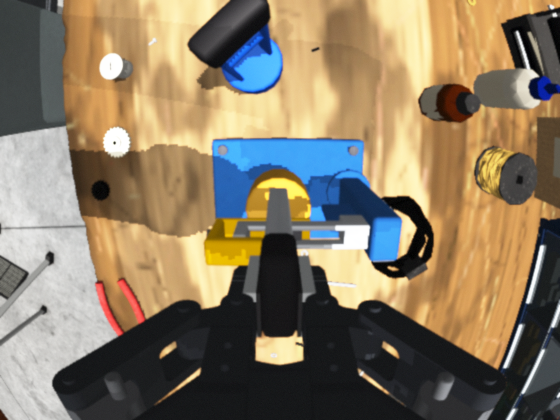

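The grip looks centred and upright: handle around (280,290), bar behind the yellow nose. The upward force fits friction on the keeper blade. I'll check stiffness to confirm that the bar is at the stop.

Run:
```python
from h import *
p0=np.array([.53874627,-.22504278,.18806091])+[0,0,.0025]; f0=np.array([-.03,-.18,-3.71])
for d in (.0150,.0142,.0150,.0156,.0159,.0162):
    movel(p0+d*U,speed=.01); f=F(12)-f0
    a=np.array(read_eef_pos())-p0
    print(d*1e3,"act %.2f z %.2f"%(a@U*1e3,a[2]*1e3),np.round(f,2),np.round(read_ft_torque(),2))
    if np.hypot(f[0],f[2])>13: break
print(read_time_s())
```

```text
15.0 act 13.31 z 0.02 [-8.22  0.25  5.37] [0.15 2.1  0.01]
14.200000000000001 act 13.15 z 0.07 [-6.97  0.18  4.45] [0.1  1.73 0.  ]
15.0 act 13.32 z 0.05 [-8.29  0.27  5.97] [0.11 2.07 0.05]
15.6 act 13.40 z -0.00 [-9.16  0.62  6.6 ] [ 0.15  2.33 -0.01]
15.9 act 13.48 z 0.01 [-9.69  0.33  7.01] [ 0.18  2.42 -0.01]
16.2 act 13.56 z 0.01 [-9.79  0.63  7.24] [ 0.17  2.57 -0.01]
25.0
```

The hand moves only 0.4 mm for 2.8 N, so the bar is at the hard stop with about 9.8 N. Lifting with the press regulated.

Run:
```python
from h import *
p0=np.array([.53874627,-.22504278,.18806091]); f0=np.array([-.03,-.18,-3.71])
d=.0162; z=.0025; ok=True
while z<.0335:
    z+=.001 if z<.006 else .0015
    movel(p0+d*U+[0,0,z],speed=.015); f=F(3)-f0
    a=np.array(read_eef_pos())-p0
    print("z %.1f d %.1f act %.2f"%(z*1e3,d*1e3,a@U*1e3),np.round(f,1))
    if f[2]<-13 or np.linalg.norm(f)>14.5: print("STOP"); ok=False; break
    if z<.0205: d+=np.clip((9.3+f[0])*.0003,-.0006,.0006)
print(read_time_s())
```

```text
z 3.5 d 16.2 act 13.46 [-8.6  0.4  4.1]
z 4.5 d 16.4 act 13.46 [-7.8 -0.2  0.9]
z 5.5 d 16.9 act 13.49 [-7.1 -0.2 -1.8]
z 6.5 d 17.5 act 13.54 [-7.2 -0.4 -3.5]
z 8.0 d 18.1 act 13.66 [-7.4 -0.  -3.4]
z 9.5 d 18.6 act 13.75 [-8.  -0.  -3.4]
z 11.0 d 19.0 act 13.85 [-9.   0.  -3.4]
z 12.5 d 19.1 act 13.85 [-8.5  0.4 -3.5]
z 14.0 d 19.4 act 13.91 [-8.6  0.3 -3.7]
z 15.5 d 19.6 act 13.97 [-8.7  0.4 -3.8]
z 17.0 d 19.7 act 14.02 [-9.2  0.4 -4.4]
z 18.5 d 19.8 act 14.03 [-9.2 -0.4 -4.1]
z 20.0 d 19.8 act 14.03 [-9.3  0.4 -4.7]
z 21.5 d 19.8 act 14.06 [-9.   0.5 -4.6]
z 23.0 d 19.8 act 14.11 [-9.2  0.5 -3.7]
z 24.5 d 19.8 act 14.13 [-8.7  0.1 -4.5]
z 26.0 d 19.8 act 14.67 [-9.5  0.6 -0.9]
z 27.5 d 19.8 act 21.43 [ 0.7 -0.   0. ]
z 29.0 d 19.8 act 21.23 [ 0.3 -0.   0.1]
z 30.5 d 19.8 act 20.09 [ 0.  -0.2  0.4]
z 32.0 d 19.8 act 19.92 [-0.5 -0.   0.2]
z 33.5 d 19.8 act 19.91 [-0.2  0.2  0.2]
31.0667
```

Run:
```python
from h import *
p0=np.array([.53874627,-.22504278,.18806091])
movel(p0-.095*U+[0,0,.0335],speed=.08); print(F(3))
a=p0-.095*U; movel([a[0],a[1],.29],speed=.15)
movel([.4375,.0415,.29],speed=.15)
movel([.4375,.0415,.19],speed=.12); pause(.2)
print(F(10),read_eef_pos(),read_time_s())
P,im=snap("wrist"); im2=read_camera("scene"); c=cv2.resize(im2[180:400,130:330],(400,440))
cv2.imwrite("pics/pl.png",np.hstack([cv2.resize(im,(400,300)),cv2.resize(c,(330,300))])[:,:,::-1])
for n in ["rest_mat"]:
    for r in tip_of("wrist",n)[:2]: print(n,round(r["confidence"],2),np.round(r["at"]),np.round(atz("wrist",P,r["at"],0),4))
```

```text
[ 0.12 -0.6  -3.83]
[ 0.15 -0.07 -3.69] [0.43796    0.04150865 0.19058578] 36.45
```

View pics/pl.png

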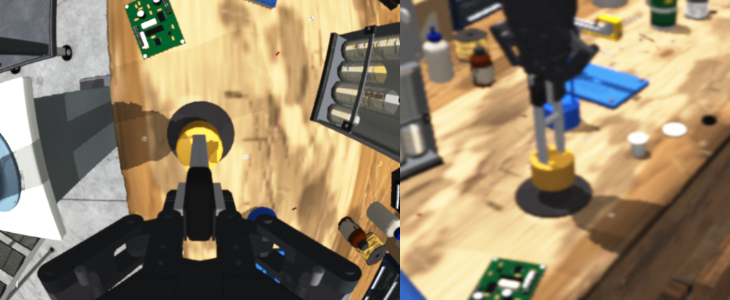

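The weight hangs upright over the mat: in the scene crop the foot is near (553,170) and the mat around (553,193). Lowering under force guard.

Run:
```python
from h import *
p=np.array([.4375,.0415,.172]); movel(p,speed=.04); f0=F(8); print(f0)
while p[2]>.158:
    p[2]-=.0007; movel(p,speed=.01); f=F(4)-f0
    print(round(p[2],4),np.round(f,1))
    if f[2]>2.5: break
move_gripper(.0185,20); pause(.2); print(F(),read_finger_gap(),read_grasp_force())
move_gripper(.045); pause(.2); q=np.array(read_eef_pos())
movel([q[0],q[1],.27],speed=.1); pause(.2)
P,im=snap("wrist")
for n,z in [("test_weight",.006),("weight_handle",.16),("rest_mat",0)]:
    for r in tip_of("wrist",n)[:2]: print(n,round(r["confidence"],2),np.round(atz("wrist",P,r["at"],z),4))
im2=read_camera("scene"); c=cv2.resize(im2[220:360,150:320],(400,330))
cv2.imwrite("pics/done.png",np.hstack([cv2.resize(im,(400,330)),c])[:,:,::-1])
print(read_time_s())
```

```text
[ 0.15  0.06 -3.45]
0.1713 [ 0.   0.4 -0.2]
0.1706 [-0.4 -0.  -0.1]
0.1699 [ 0.1 -0.3 -0.3]
0.1692 [ 0.3 -0.2 -0.5]
0.1685 [-0.1  0.1 -0.6]
0.1678 [-0.5 -0.1 -0.8]
0.1671 [ 0.2 -0.3 -0.3]
0.1664 [-0.1  0.1 -0.2]
0.1657 [-0.2  0.  -0.2]
0.165 [-0.2 -0.1  0.1]
0.1643 [-0.3  0.1  0.1]
0.1636 [-2.2 -0.9  8.2]
[ 0.27  0.19 -0.05] 0.018397323699153912 0.0
test_weight 0.78 [ 0.5307 -0.1027  0.006 ]
test_weight 0.62 [ 0.3842 -0.1612  0.006 ]
weight_handle 0.74 [ 0.5296 -0.0987  0.16  ]
weight_handle 0.65 [0.4362 0.0425 0.16  ]
43.3667
```

View pics/done.png

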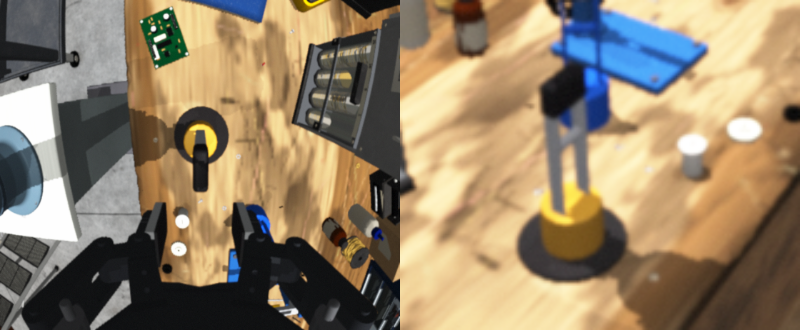

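The weight stands upright and released, centred on the mat: wrist view (203,138) with the mat around (202,135). The gripper is clear, so I'm handing in.

```bash
python3 -c "
from bench import *
print(sign_off())"
```

```text
the job is handed in; nothing more can be done
None
```

The brass weight is off the hook and standing upright on the mat, released and about centred, and I handed the job in at about 43 s; the hand-in call returned no verdict.

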